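# Close up the sensor modules

### The arm

A 7-joint arm with a two-finger parallel gripper is mounted at the origin on the work surface. World frame = base frame: x ahead of the robot, y to its left, z up, the work surface at z = 0. Lengths are in m, angles in rad, forces in N, time in s.
With the tool pointing down it reaches from about 0.425 to 0.875 m from the base axis. Payload 4.7 kg.
Tool frame: the origin (TCP) lies on the centre line of the jaws, within the pads' length; the fingertips stand 19 mm ahead of it and the grasp point (between the pads) is the TCP; z points along the fingers, y is the line along which they close (so a half turn about z gives the same grasp; the last joint's range is limited). The gripper opens to 85 mm and grips with 20 to 120 N. Pads are 22 mm wide; open, the fingers measure 114 mm over their backs; the gripper's body (76 mm by 85 mm) begins 54 mm behind the grasp point. The pads swing forward as they close: fully open they stand 13 mm farther back than shut.
Start: joints at [1.231, 0.321, -0.07, 1.45, 0.023, 1.371, -0.057], TCP at [0.225, -0.61, 0.215] pointing down, gripper open.
Joint ranges: [-2.86, 2.86], [-0.3, 2.09], [-1.38, 1.24], [0.06, 2.45], [-1.56, 4.7], [0.09, 2.05], [-2.69, 2.69]. Speed limits (rad/s): [2.57, 2.57, 3.14, 3.14, 3.14, 3.14, 3.14].

### API

Orientations are given as a rotation vector (axis times angle).
In Python, from station import arm gives the robot as it stands. The module is installed in compiled form; this text tells all that it offers. Calls block until the motion is done:
- arm.goto(position, orientation): joint-space move of the TCP to a pose.
- arm.move_straight(position, v=0.15, ori=None, until_force=None): straight line of the TCP; ori=None keeps the orientation; v is the mean speed in m/s. With until_force (N) it stops when the force on the tool has changed by that much, and returns True; else False.
- arm.move_j(angles): joint-space move.
- arm.grip(opening): opening from 0.0 (shut) to 1.0 (fully open); the grip force is fixed at half the most; returns when the fingers have stopped.
- arm.dwell(seconds).
- arm.ik(position, orientation): joint angles nearest the present ones, or None.
- arm.snapshot(name): name is "scene" or "top"; returns a dict with "image" (400x640x3 uint8, red, green, blue), "fx", "fy", "cx", "cy" (pixels), "k1" (the pictures are not rectified: a ray, as slopes to the right and down, at radius r is drawn at 1 + k1 r^2 times it, then the intrinsics apply), "R" (3x3) and "t" (3): a world point X has camera coordinates R X + t. Camera axes: x right, y down, z forward; pixel columns grow to the right and rows downward; lengths in m; the calibration is good to about 2 mm. A picture is of the moment at which its call begins. There is no depth.
A pose or a line that the arm cannot do raises arm.MotionError and nothing moves.
- arm.finish_job(): hands the job in; it is judged then, once.
Readings, each from a call of its own:
- arm.get_time_s(): time.
- arm.get_joints(): joint angles.
- arm.get_qvel(): joint speeds.
- arm.get_effort(): joint torques, N m.
- arm.get_tool_pos(): TCP position.
- arm.get_ee_rot(): TCP orientation.
- arm.get_wrist_force(): force on the tool from outside, world axes, zero at the start.
- arm.get_torque(): the same for the moment, N m.
- arm.get_grip_width(): opening from 0.0 (shut) to 1.0 (fully open).
- arm.get_grip_force(): force on a finger pad.
Only numpy, scipy, OpenCV 4.12 (cv2) and the standard library are available. Lean on these libraries where they do the work, as an engineer would, in place of code of your own. Each camera call takes 0.05 s, during which the arm holds its last target. There are 200 camera calls.

### The job

Close up the sensor modules on the bench: start each wing nut gently clockwise and, if it runs freely, turn it until it is snug, and after that press that module's snap cover fully home with the seating tool held square, not with the fingers. If a nut binds early its threads are crossed: stop at once, let it go back to where it began and leave that module's cover standing proud. When all the sound modules are closed, hang the seating tool by its loop on the hook stand, and leave the other things on the bench where they are.

Things in the scene. Friction and masses are not known exactly. Their poses are not given: they have to be found in the camera images.
- tool_grip (a point): Loose seating tool, 155 mm tall, 0.28 kg, standing on a round steel foot (44 mm across, 18 thick); above it a thin stem, then a square grey grip 24 x 24 mm from 58 to 155 mm above the foot's underside. This point: on its axis, 135 mm above the underside; z up, x towards the loop handle. Gripped here by the faces at +-y, the fingers clear the loop.
- tool_loop (a point): Centre of the opening of the tool's rigid loop handle (6 mm wire), 31 mm to +x of the tool's axis, 89 mm above the underside. The loop lies in the tool's x-z plane, so a hook passes through along the tool's y. Clear opening 37 mm (x, 12 to 49 mm off the axis) by 46 mm (z, 66 to 112 mm up). Hung by it, the tool tilts about 40 degrees.
- tool_foot (a point): Centre of the flat underside (pressing face, 44 mm across) of the seating tool's foot; axes as for tool_grip.
- hook_seat (a point): Fixed hook stand: 90 mm square base, 8 mm round upright, level 8 mm round arm pointing to this point's -x, its tip turned up 14 mm. This point: on top of the arm at mid-length, 194 mm above the bench; the upright is 45 mm away towards +x, the tip's end (208 mm above the bench) 41 mm away towards -x.
- nut1 (a joint): Wing nut of module 1, rad clockwise from above; starts at 0 to 0.1. A sound one turns freely (0.06 N m) to a snug stop at 4.2 and stays where left. A crossed one looks the same but binds early, about 0.4 N m at 0.2 rad and 0.6 at 0.5, and springs back to 0.15 or less when let go; never force it past 0.8. Any nut may be crossed.
- cap1: Round black snap cover of steel module 1 (block 120 x 60 x 36 mm, 2.5 kg, standing free; may be absent). Disc 40 mm across, 9 thick; origin under its centre, 36 mm above the bench unpressed; axes are the module's: z up, x along its length. The wing nut's vertical axis is 64 mm away at -x; all else of the module is under 50 mm.
- wing1 (a point): Point on the vertical axis of module 1's wing nut, 67 mm above the bench, a good height to grip its wing: a bar 44 mm long (this point's x), 12 mm wide (y), from 52 to 76 mm above the bench. It turns with the nut; z up.
- cover1 (a joint): How far snap cover 1 is pressed down, m: 0 standing 9 mm proud, 0.008 fully home against a hard stop (1 mm proud, as good as flush). It gives way at about 9 N and stays where left.
- nut2 (a joint): Wing nut of module 2, rad clockwise from above; starts at 0 to 0.1. A sound one turns freely (0.06 N m) to a snug stop at 4.2 and stays where left. A crossed one looks the same but binds early, about 0.4 N m at 0.2 rad and 0.6 at 0.5, and springs back to 0.15 or less when let go; never force it past 0.8. Any nut may be crossed.
- cap2: Round black snap cover of steel module 2 (block 120 x 60 x 36 mm, 2.5 kg, standing free; may be absent). Disc 40 mm across, 9 thick; origin under its centre, 36 mm above the bench unpressed; axes are the module's: z up, x along its length. The wing nut's vertical axis is 64 mm away at -x; all else of the module is under 50 mm.
- wing2 (a point): Point on the vertical axis of module 2's wing nut, 67 mm above the bench, a good height to grip its wing: a bar 44 mm long (this point's x), 12 mm wide (y), from 52 to 76 mm above the bench. It turns with the nut; z up.
- cover2 (a joint): How far snap cover 2 is pressed down, m: 0 standing 9 mm proud, 0.008 fully home against a hard stop (1 mm proud, as good as flush). It gives way at about 9 N and stays where left.
- nut3 (a joint): Wing nut of module 3, rad clockwise from above; starts at 0 to 0.1. A sound one turns freely (0.06 N m) to a snug stop at 4.2 and stays where left. A crossed one looks the same but binds early, about 0.4 N m at 0.2 rad and 0.6 at 0.5, and springs back to 0.15 or less when let go; never force it past 0.8. Any nut may be crossed.
- cap3: Round black snap cover of steel module 3 (block 120 x 60 x 36 mm, 2.5 kg, standing free; may be absent). Disc 40 mm across, 9 thick; origin under its centre, 36 mm above the bench unpressed; axes are the module's: z up, x along its length. The wing nut's vertical axis is 64 mm away at -x; all else of the module is under 50 mm.
- wing3 (a point): Point on the vertical axis of module 3's wing nut, 67 mm above the bench, a good height to grip its wing: a bar 44 mm long (this point's x), 12 mm wide (y), from 52 to 76 mm above the bench. It turns with the nut; z up.
- cover3 (a joint): How far snap cover 3 is pressed down, m: 0 standing 9 mm proud, 0.008 fully home against a hard stop (1 mm proud, as good as flush). It gives way at about 9 N and stays where left.
- nut4 (a joint): Wing nut of module 4, rad clockwise from above; starts at 0 to 0.1. A sound one turns freely (0.06 N m) to a snug stop at 4.2 and stays where left. A crossed one looks the same but binds early, about 0.4 N m at 0.2 rad and 0.6 at 0.5, and springs back to 0.15 or less when let go; never force it past 0.8. Any nut may be crossed.
- cap4: Round black snap cover of steel module 4 (block 120 x 60 x 36 mm, 2.5 kg, standing free; may be absent). Disc 40 mm across, 9 thick; origin under its centre, 36 mm above the bench unpressed; axes are the module's: z up, x along its length. The wing nut's vertical axis is 64 mm away at -x; all else of the module is under 50 mm.
- wing4 (a point): Point on the vertical axis of module 4's wing nut, 67 mm above the bench, a good height to grip its wing: a bar 44 mm long (this point's x), 12 mm wide (y), from 52 to 76 mm above the bench. It turns with the nut; z up.
- cover4 (a joint): How far snap cover 4 is pressed down, m: 0 standing 9 mm proud, 0.008 fully home against a hard stop (1 mm proud, as good as flush). It gives way at about 9 N and stays where left.
- connector: Loose steel connector standing on the bench, 34 mm across, 38 mm tall; origin under its centre. A bystander.
- parts_tray: Loose clear parts tray 90 x 65 x 25 mm; origin under its centre. A bystander.
- jar: Loose amber jar 50 mm across, 45 mm high; origin under its centre. A bystander.
- driver: Loose screwdriver with a red handle, 170 mm long. A bystander.
Not all that is in view belongs to the job. What is shaped like the part that bears nut4 but red is not meant. What is shaped like the part that bears nut3 but red is not meant.

How it is judged:
By the outcome, as a careful person would: the job done as asked, in the order asked, and still so for the second after the job is handed in, with the robot touching nothing.
Of module1, module2, module3, module4 only 3 to 4 are there at a start; the rules pass over those that are not, and their reading is None.
At some moment in a run one of tool may be knocked a few centimetres aside while the robot is not near it.
It also fails if it takes over 210 s, if anything falls off the work surface, if the arm or the gripper's body presses on something with over 40 N, if the wrist force passes 120 N, or if a joint passes its speed limit or range.

## Working session

There is one attempt and no reset: what is moved stays moved. The work goes in short steps, each a Python script; the robot and the scene stay as the last script left them, time stands still between calls to the robot, and variables do not carry over. Pictures are saved under pics/ and viewed, at most 14 in all, crops included, and the job is handed in when it is done.

```bash
mkdir -p pics; ls; cat > h.py <<'E'
import numpy as np, cv2
from station import arm
def snap(n):
    s=arm.snapshot(n); return s
def save(s,f,crop=None,scale=1):
    im=s["image"][:,:,::-1]
    if crop: a,b,c,d=crop; im=im[b:d,a:c]
    cv2.imwrite("pics/"+f,cv2.resize(im,None,fx=scale,fy=scale,interpolation=cv2.INTER_CUBIC))
def proj(s,X):
    c=s["R"]@np.array(X,float)+s["t"]; x,y=c[:2]/c[2]; k=1+s["k1"]*(x*x+y*y)
    return np.array([s["fx"]*x*k+s["cx"],s["fy"]*y*k+s["cy"]])
def unproj(s,u,v,z):
    xd,yd=(u-s["cx"])/s["fx"],(v-s["cy"])/s["fy"]; x,y=xd,yd
    for _ in range(20):
        k=1+s["k1"]*(x*x+y*y); x,y=xd/k,yd/k
    R=np.array(s["R"]); d=R.T@np.array([x,y,1]); o=-R.T@np.array(s["t"])
    return o+d*(z-o[2])/d[2]
E
python3 - <<'E'
from h import *
for n in("scene","top"):
    s=snap(n); save(s,n+"0.png",scale=1.25); np.save(n+"0.npy",s,allow_pickle=True)
    R=np.array(s["R"]);print(n,-R.T@s["t"],R[2],s["fx"],s["k1"])
print(arm.get_time_s(),arm.get_ee_rot(),arm.get_tool_pos())
E
```

```text
pics
scene [ 1.1648046  -0.14741248  0.88834047] [-0.64545631  0.18088014 -0.74207043] 391.82427606257767 -0.01475993043316959
top [0.32031975 0.03018571 1.56082964] [ 0.1281737  -0.01786648 -0.99159079] 520.7297902760271 0.037696764299517876
0.1 [-3.09087173e+00 -5.52582386e-01  6.52543194e-04] [ 0.22497654 -0.60927702  0.21392331]
```

View pics/scene0.png

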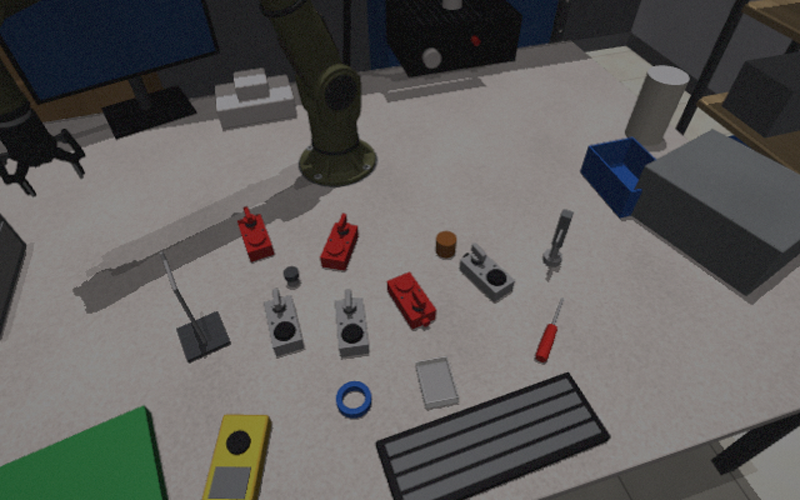

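View pics/top0.png

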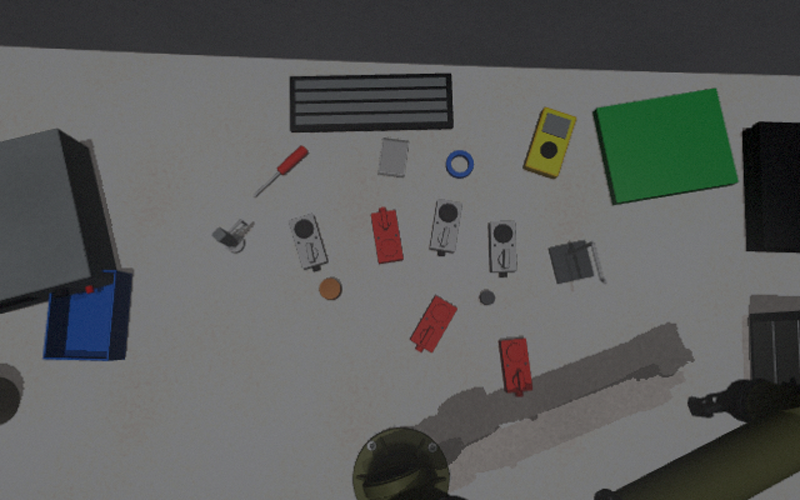

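Both views show three grey modules: scene (283,322), (351,322) and (487,272); top (502,246), (446,226) and (308,242). Look-alikes are the three red ones, top (387,235), (433,323) and (515,365), which are not meant. The tool stands at top (232,238) and the hook stand at top (575,260). One close composite crop comes next.

```bash
python3 - <<'E'
from h import *
t=np.load("top0.npy",allow_pickle=True).item(); c=np.load("scene0.npy",allow_pickle=True).item()
P=[(t,166,160),(t,222,162),(t,330,150),(t,376,166),(t,436,180),(c,420,160)]
ps=[]
for s,x,y in P:
    im=s["image"][y:y+60,x:x+52,::-1].astype(float)*1.7
    im=cv2.resize(np.clip(im,0,255).astype(np.uint8),None,fx=5,fy=5,interpolation=cv2.INTER_CUBIC)
    for i in range(0,52,10): cv2.line(im,(i*5,0),(i*5,8),(0,0,255) ,1)
    for i in range(0,60,10): cv2.line(im,(0,i*5),(8,i*5),(0,0,255),1)
    ps.append(im)
cv2.imwrite("pics/comp.png",np.vstack([np.hstack(ps[:3]),np.hstack(ps[3:])]))
E
```

```text
(no output)
```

View pics/comp.png

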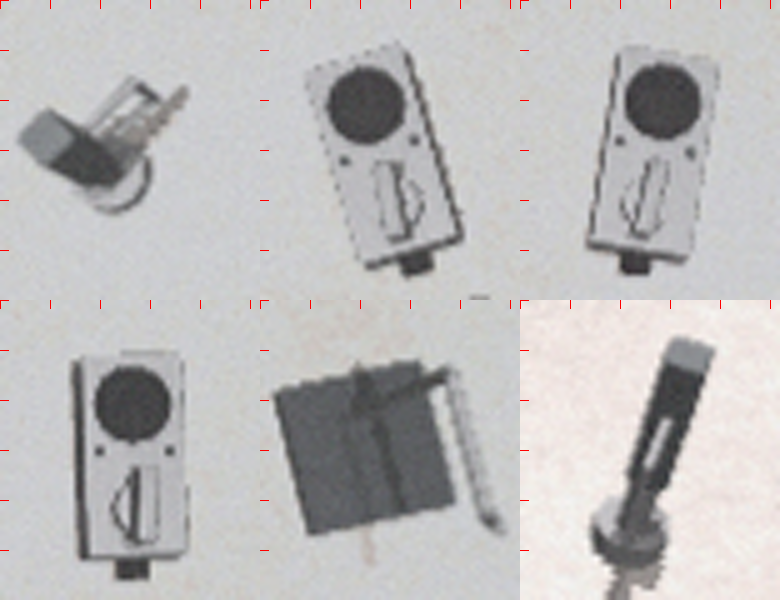

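The crop confirms that all three modules are grey, with black covers and wings aligned along the module. The tool's loop points up and right in the top view. The hook arm is the pale rod, native top (474,188) to (482,225).

```bash
cat > meas.py <<'E'
from h import *
t=np.load("top0.npy",allow_pickle=True).item(); c=np.load("scene0.npy",allow_pickle=True).item()
org=dict(T=(166,160),A=(222,162),B=(330,150),C=(376,166),H=(436,180),S=(420,160))
def px(k,u,v): return org[k][0]+(u+.5)/5-.5, org[k][1]+(v+.5)/5-.5
def top(k,u,v,z): return unproj(t,*px(k,u,v),z)
E
python3 - <<'E'
from meas import *
np.set_printoptions(precision=4,suppress=True)
d=dict(A=((106,105),(126,202),[(45,73),(143,42),(202,238),(108,268)]),B=((142,101),(134,197),[(98,50),(198,65),(170,262),(70,245)]),C=((132,103),(149,205),[(80,60),(182,52),(188,253),(85,258)]))
for k,(a,w,q) in d.items():
    cp=top(k,*a,.045); wp=top(k,*w,.076); Q=np.array([top(k,*i,.036) for i in q])
    m=Q.mean(0); ax=(Q[0]+Q[1]-Q[2]-Q[3])/2; 
    print(k,"cap",cp[:2],"wing",wp[:2],"dist",np.linalg.norm((cp-wp)[:2]),"ang",np.arctan2(*(cp-wp)[1::-1]),
      "block",m[:2],np.linalg.norm(ax),np.arctan2(ax[1],ax[0]),"capoff",np.linalg.norm((cp-m)[:2]))
    print("   scene px*1.25 cap,wing",proj(c,cp)*1.25,proj(c,wp)*1.25)
print("tool top",top("T",47,130,.155),unproj(c,*px("S",170,55),.155))
print("foot top-view",top("T",112,175,.018),"scene",unproj(c,*px("S",108,230),.018))
print("loop far",top("T",185,95,.0),top("T",145,85,.112))
a=top("H",190,72,.19);b=top("H",230,225,.208);print("hook up/top,tip",a,b,np.linalg.norm((a-b)[:2]))
print("base",top("H",105,100,.0))
print("scene hook px",proj(c,a)*1.25,proj(c,b)*1.25,proj(c,[a[0],a[1],0])*1.25)
E
```

```text
A cap [0.5622 0.2469] wing [0.5015 0.2283] dist 0.06353331545080301 ang 0.29708570630293646 block [0.5343 0.2359] 0.12231196447336373 0.3453032190930829 capoff 0.029982903746759992
   scene px*1.25 cap,wing [495.7448 274.3724] [478.9079 247.4126]
B cap [ 0.6118 -0.0909] wing [ 0.5494 -0.085 ] dist 0.06269742521906863 ang -0.09391257201326288 block [ 0.5808 -0.0876] 0.11935236929450449 -0.11800142452025088 capoff 0.031210220496995823
   scene px*1.25 cap,wing [352.0455 329.8659] [346.9316 296.3136]
C cap [ 0.567 -0.222] wing [ 0.5028 -0.2273] dist 0.06437340588985031 ang 0.08214451802071336 block [ 0.5371 -0.2248] 0.11932197027113581 0.0380045468279758 capoff 0.029984248483065988
   scene px*1.25 cap,wing [284.4781 327.6306] [275.115  294.9113]
tool top [0.5303 0.4131 0.155 ] [0.5284 0.4125 0.155 ]
foot top-view [0.5251 0.4106 0.018 ] scene [0.5323 0.407  0.018 ]
loop far [0.5776 0.3745 0.    ] [0.564  0.3723 0.112 ]
hook up/top,tip [ 0.5285 -0.3892  0.19  ] [ 0.4456 -0.404   0.208 ] 0.08418002612910037
base [ 0.5385 -0.3957  0.    ]
scene hook px [174.9622 288.4928] [164.0972 251.1267] [206.4409 343.9363]
```

Everything is consistent with the given sizes: nut–cap spacing is 62.7–64.4 mm (64 expected), blocks are about 120 mm, the hook arm is 84 mm, and the tool axis agrees in both views. Next I check the kinematics for turning the nuts.

```bash
cat >> h.py <<'E'
from scipy.spatial.transform import Rotation as Ro
def down(psi): # tool x along psi, z down
    c,s=np.cos(psi),np.sin(psi)
    return Ro.from_matrix(np.array([[c,s,0],[s,-c,0],[0,0,-1]])).as_rotvec()
def psi_now():
    M=Ro.from_rotvec(arm.get_ee_rot()).as_matrix(); return np.arctan2(M[1,0],M[0,0])
W=dict(A=(np.array([.5015,.2285]),.32),B=(np.array([.5490,-.0850]),-.106),C=(np.array([.5028,-.2273]),.06))
E
python3 - <<'E'
from h import *
np.set_printoptions(precision=3,suppress=True)
p=arm.get_tool_pos(); arm.move_straight([.25,-.55,.45]); arm.goto([.5,-.1,.35],down(0))
print(arm.get_joints(),psi_now())
for k,(w,a) in W.items():
    ok=[]
    for psi in np.arange(-3.1,3.2,.2):
        q=arm.ik([*w,.067],down(psi)); ok.append((round(psi,1),None if q is None else round(q[6],2)))
    print(k,ok)
E
```

```text
[ 0.735  0.013 -0.589  1.542  0.007  1.589 -1.426] -0.002051106652469386
A [(np.float64(-3.1), np.float64(0.75)), (np.float64(-2.9), np.float64(0.95)), (np.float64(-2.7), np.float64(1.15)), (np.float64(-2.5), np.float64(1.35)), (np.float64(-2.3), np.float64(1.55)), (np.float64(-2.1), np.float64(1.75)), (np.float64(-1.9), np.float64(1.95)), (np.float64(-1.7), np.float64(2.15)), (np.float64(-1.5), np.float64(2.35)), (np.float64(-1.3), np.float64(2.55)), (np.float64(-1.1), np.float64(2.66)), (np.float64(-0.9), np.float64(-2.62)), (np.float64(-0.7), np.float64(-2.68)), (np.float64(-0.5), np.float64(-2.56)), (np.float64(-0.3), np.float64(-2.67)), (np.float64(-0.1), np.float64(-2.48)), (np.float64(0.1), np.float64(-2.28)), (np.float64(0.3), np.float64(-2.08)), (np.float64(0.5), np.float64(-1.88)), (np.float64(0.7), np.float64(-1.68)), (np.float64(0.9), np.float64(-1.48)), (np.float64(1.1), np.float64(-1.28)), (np.float64(1.3), np.float64(-1.08)), (np.float64(1.5), np.float64(-0.85)), (np.float64(1.7), np.float64(-0.62)), (np.float64(1.9), np.float64(-0.4)), (np.float64(2.1), np.float64(-0.
[... 1920 characters left out ...]
5), np.float64(-1.81)), (np.float64(-0.3), np.float64(-1.61)), (np.float64(-0.1), np.float64(-1.41)), (np.float64(0.1), np.float64(-1.21)), (np.float64(0.3), np.float64(-1.01)), (np.float64(0.5), np.float64(-0.81)), (np.float64(0.7), np.float64(-0.61)), (np.float64(0.9), np.float64(-0.41)), (np.float64(1.1), np.float64(-0.22)), (np.float64(1.3), np.float64(-0.02)), (np.float64(1.5), np.float64(0.18)), (np.float64(1.7), np.float64(0.38)), (np.float64(1.9), np.float64(0.58)), (np.float64(2.1), np.float64(0.77)), (np.float64(2.3), np.float64(0.97)), (np.float64(2.5), np.float64(1.17)), (np.float64(2.7), np.float64(1.36)), (np.float64(2.9), np.float64(1.56)), (np.float64(3.1), np.float64(1.76))]
```

Psi decreases clockwise, and starting at the wing angle + π gives enough range, with a regrip where needed. I start with module B.

```bash
cat >> h.py <<'E'
def grab(w,psi,z=.067,op=.6):
    arm.grip(op); arm.goto([*w,z+.10],down(psi)); arm.move_straight([*w,z],v=.15); 
    t0=arm.get_torque()[2]; arm.grip(0.0); arm.dwell(.2)
    return t0
def release(op=.6):
    arm.grip(op); p=arm.get_tool_pos(); arm.move_straight([p[0],p[1],.19],v=.2)
def step(w,z,psi):
    q=arm.ik([*w,z],down(psi))
    if q is None or np.max(np.abs(np.array(q)-arm.get_joints()))>.6: return False
    arm.move_j(q); return True
def test(k):
    w,a=W[k]; psi=a-.04+np.pi
    t0=grab(w,psi); tz=arm.get_torque()[2]
    print("gripped",arm.get_grip_width(),"t0",t0,tz,"F",arm.get_wrist_force(),"time",arm.get_time_s())
    tq=[]
    for i in range(1,13):
        if not step(w,.067,psi-.04*i): print("ik");break
        arm.dwell(.1); tq.append(arm.get_torque()[2]-tz)
        if abs(tq[-1])>.25: print("BINDS at",.04*i);break
    print(np.round(tq,3),arm.get_time_s()); return psi,.04*i,tz
E
python3 - <<'E'
from h import *
np.set_printoptions(precision=3,suppress=True)
print(test("B"),arm.get_torque(),arm.get_wrist_force())
E
```

```text
gripped 4.922990817213016e-07 t0 0.02069839638046695 0.00938133236540969 F [-0.41  -0.297  0.205] time 8.1667
[ 0.019  0.02  -0.014 -0.013  0.042 -0.039 -0.014 -0.012 -0.001  0.018
 -0.017 -0.064] 12.3667
(2.995592653589793, 0.48, np.float64(0.00938133236540969)) [-0.017 -0.005 -0.055] [ 0.244 -0.869  0.902]
```

The gripper closed fully on air, so I look.

```bash
python3 - <<'E'
from h import *
s=snap("scene"); s2=snap("top"); p=arm.get_tool_pos(); print(p,psi_now(),arm.get_grip_width())
print(proj(s,p),proj(s2,p))
im=[]
for q,(x,y) in((s,(220,170)),(s2,(300,110))):
    a=np.clip(q["image"][y:y+110,x:x+130,::-1]*1.6,0,255).astype(np.uint8)
    im.append(cv2.resize(a,None,fx=3,fy=3,interpolation=cv2.INTER_CUBIC))
cv2.imwrite("pics/miss.png",np.hstack(im))
E
```

```text
[ 0.54899932 -0.08499632  0.06700263] 2.5162974865121934 0.003164820799602702
[277.82020997 239.00553725] [356.14028947 189.6074153 ]
```

View pics/miss.png

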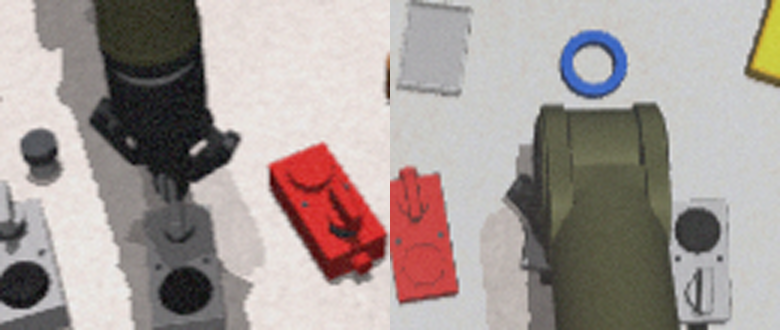

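```bash
python3 - <<'E'
from h import *
print(arm.get_grip_force(),arm.get_grip_width())
s=snap("scene"); save(s,"miss2.png",(250,195,310,270),8)
E
```

```text
0.0 0.003164820799602702
```

View pics/miss2.png

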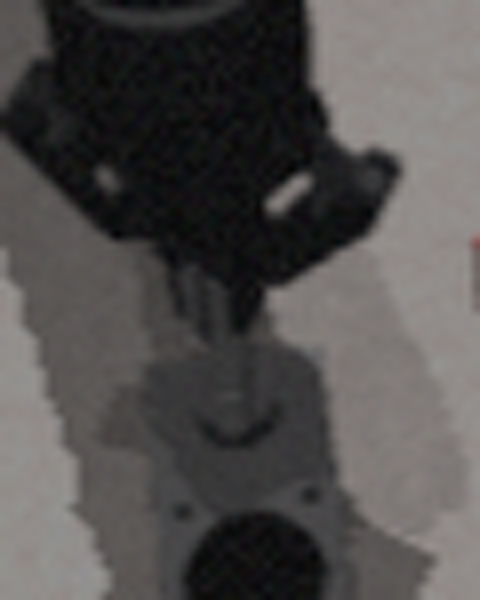

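```bash
python3 - <<'E'
from h import *
p=arm.get_tool_pos()
print(arm.move_straight([p[0],p[1],.10],v=.03,until_force=6),arm.get_tool_pos(),arm.get_wrist_force(),arm.get_grip_width(),arm.get_grip_force())
arm.move_straight([p[0],p[1],.22]); arm.grip(.6); print(arm.get_grip_width())
arm.goto([.45,.1,.4],down(np.pi-.1))
s=snap("top");s2=snap("scene"); np.save("top1.npy",s,allow_pickle=True)
im=[]
for q,(x,y) in((s2,(250,195)),(s,(330,150))):
    a=np.clip(q["image"][y:y+75,x:x+55,::-1]*1.6,0,255).astype(np.uint8)
    im.append(cv2.resize(a,None,fx=7,fy=7,interpolation=cv2.INTER_CUBIC))
cv2.imwrite("pics/m3.png",np.hstack(im))
E
```

```text
False [ 0.54879408 -0.08496036  0.09975614] [-0.34550773 -0.07803137 -0.81082697] 0.002109728149376562 0.0
0.5984474243997302
```

View pics/m3.png

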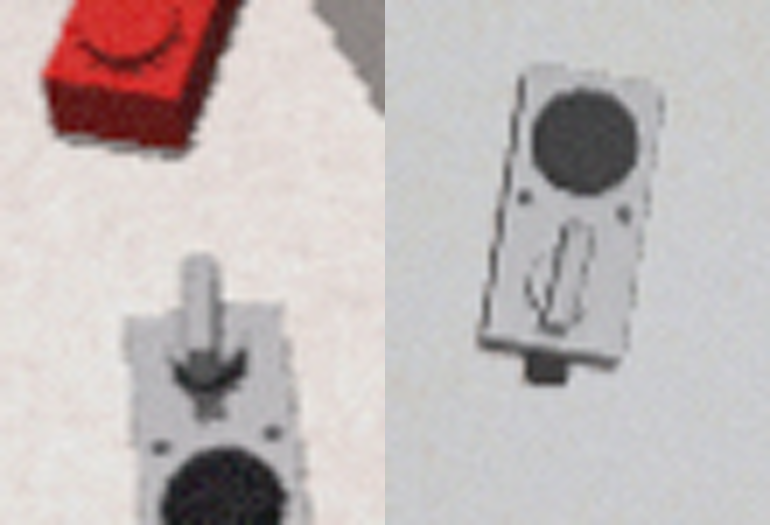

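The module and its nut are untouched, and the aim point lies on the bar in both views. In miss2 the fingertips looked higher than commanded, so I check where they really are against the reported TCP.

```bash
python3 - <<'E'
from h import *
arm.goto([.62,.06,.15],down(np.pi)); arm.grip(0); arm.dwell(.5)
p=arm.get_tool_pos(); s=snap("scene"); x,y=proj(s,p).astype(int)
print(p,arm.get_joints(),arm.get_grip_width(),proj(s,p))
x0,y0=x-50,y-50
a=np.clip(s["image"][y0:y0+80,x0:x0+100,::-1]*1.9,0,255).astype(np.uint8)
a=cv2.resize(a,None,fx=7,fy=7,interpolation=cv2.INTER_CUBIC)
for dz,c in((0,(0,0,255)),(-.019,(0,255,0)),(.054,(255,0,0))):
    u=(proj(s,p+[0,0,dz])-[x0,y0]+.5)*7; cv2.circle(a,tuple(int(i) for i in u),4,c,-1)
cv2.imwrite("pics/tip.png",a)
E
```

```text
[0.61999631 0.06003865 0.14997568] [ 0.57073687  0.45009152 -0.9183743   1.58210746  0.36764699  1.29297595
  1.16914899] -0.0001631795277859906 [340.4919734  227.09048076]
```

View pics/tip.png

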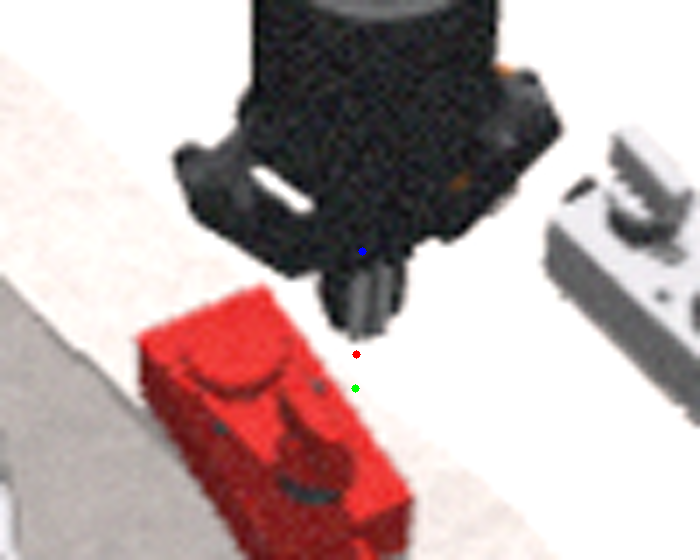

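The fingertips stand about 28 mm higher than the reported TCP implies, which explains closing above the bar. I probe the bench to get the true offset.

```bash
python3 - <<'E'
from h import *
np.set_printoptions(precision=4,suppress=True)
arm.goto([.63,.14,.12],down(np.pi/2)); arm.grip(0); print(arm.get_wrist_force())
arm.move_straight([.63,.14,.03],v=.1,until_force=5); print(arm.get_tool_pos())
try: print(arm.move_straight([.63,.14,-.03],v=.02,until_force=4))
except Exception as e: print(repr(e))
p=arm.get_tool_pos(); print(p,arm.get_wrist_force(),arm.get_grip_width(),arm.get_time_s())
s=snap("scene"); x,y=proj(s,p).astype(int); x0,y0=x-50,y-50
a=np.clip(s["image"][y0:y0+80,x0:x0+100,::-1]*1.9,0,255).astype(np.uint8)
a=cv2.resize(a,None,fx=7,fy=7,interpolation=cv2.INTER_CUBIC)
u=(proj(s,[p[0],p[1],0])-[x0,y0]+.5)*7; cv2.circle(a,tuple(int(i) for i in u),4,(0,0,255),-1)
print(x0,y0,u); cv2.imwrite("pics/probe.png",a)
arm.move_straight([p[0],p[1],.15])
E
```

```text
[-0.651   0.5066  0.0315]
[0.6307 0.1403 0.0308]
True
[ 0.63    0.14   -0.0162] [ 0.2091 -0.0297  3.9923] 0.0016025009269168802 23.4417
317 210 [360.581  336.6178]
```

View pics/probe.png

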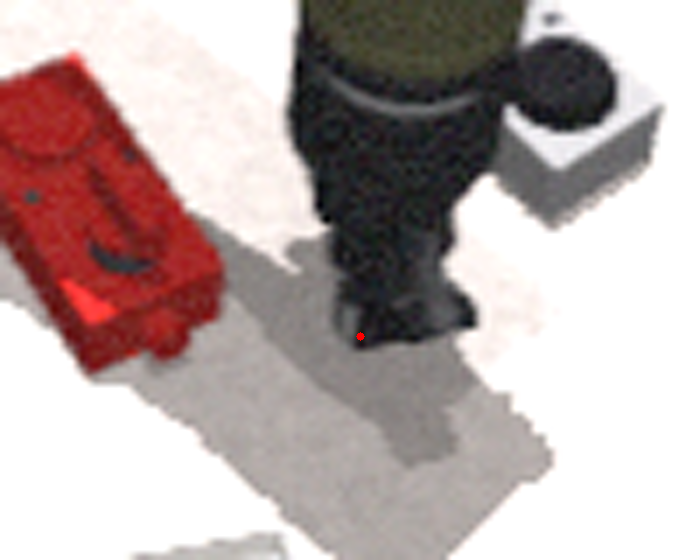

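The tips touch the bench at a reported z of −0.016, so the grasp point is really 35 mm higher than reported. I apply that offset and retry B.

```bash
sed -i 's/def grab(w,psi,z=.067/def grab(w,psi,z=.032/; s/step(w,.067,/step(w,.032,/; s/\],v=.15); $/],v=.1,until_force=8)/' h.py
sed -i 's/arm.move_straight(\[\*w,z\],v=.15);/hit=arm.move_straight([*w,z],v=.1,until_force=8)\n    if hit: print("HIT",arm.get_tool_pos())/' h.py; sed -n 25,35p h.py
python3 - <<'E'
from h import *
np.set_printoptions(precision=3,suppress=True)
arm.goto([.55,.0,.25],down(np.pi))
print(test("B"),arm.get_torque(),arm.get_wrist_force(),arm.get_grip_width(),arm.get_grip_force())
E
```

```text
def grab(w,psi,z=.032,op=.6):
    arm.grip(op); arm.goto([*w,z+.10],down(psi)); arm.move_straight([*w,z],v=.1,until_force=8)
    t0=arm.get_torque()[2]; arm.grip(0.0); arm.dwell(.2)
    return t0
def release(op=.6):
    arm.grip(op); p=arm.get_tool_pos(); arm.move_straight([p[0],p[1],.19],v=.2)
def step(w,z,psi):
    q=arm.ik([*w,z],down(psi))
    if q is None or np.max(np.abs(np.array(q)-arm.get_joints()))>.6: return False
    arm.move_j(q); return True
def test(k):
gripped 0.30256793207505644 t0 0.033953587517796646 0.008758639035044435 F [-1.688  0.984  6.218] time 29.275
[-0.046 -0.037 -0.101 -0.049 -0.051 -0.069  0.008 -0.11  -0.027 -0.021
 -0.07  -0.061] 33.475
(2.995592653589793, 0.48, np.float64(0.008758639035044435)) [ 0.551  0.15  -0.053] [-0.447  2.989  5.604] 0.3027769074507276 58.80354166030884
```

```bash
python3 - <<'E'
from h import *
s=snap("scene"); a=np.clip(s["image"][195:270,235:335,::-1]*1.8,0,255).astype(np.uint8)
cv2.imwrite("pics/g1.png",cv2.resize(a,None,fx=7,fy=7,interpolation=cv2.INTER_CUBIC))
E
```

```text
(no output)
```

View pics/g1.png

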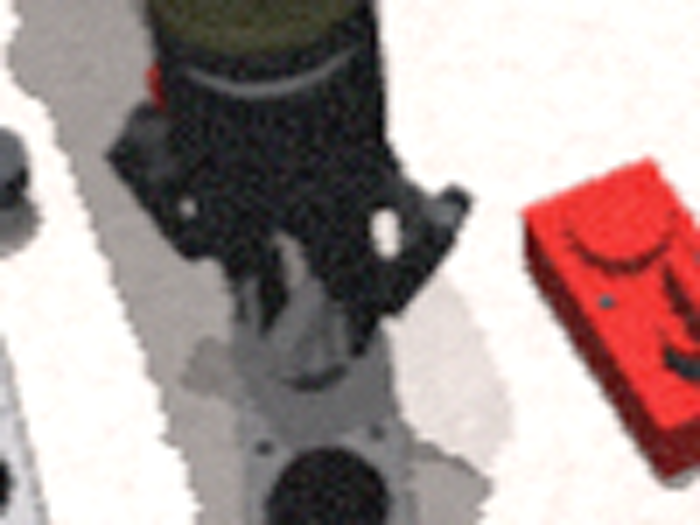

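The grip is 25 mm wide against 12 mm for the bar, so the tips may be holding the nut's round collar. I regrip 10 mm higher.

```bash
python3 - <<'E'
from h import *
np.set_printoptions(precision=3,suppress=True)
w=W["B"][0]; z=.042; psi=2.9956-.48
arm.grip(.6); arm.dwell(.2); f0=arm.get_torque(); F0=arm.get_wrist_force()
arm.move_straight([*w,z],v=.05); arm.grip(0); arm.dwell(.3)
print(arm.get_grip_width(),f0,F0,arm.get_torque(),arm.get_wrist_force())
tz=arm.get_torque()[2];T=[]
for i in range(1,7):
    step(w,z,psi-.05*i); arm.dwell(.1); T.append([arm.get_torque()[2]-tz,arm.get_grip_width()])
print(np.array(T),arm.get_time_s())
E
```

```text
0.1274948290756463 [ 0.013 -0.023 -0.03 ] [ 0.105 -0.175  0.665] [ 0.68  -0.172 -0.042] [0.47  2.601 1.369]
[[-0.021  0.122]
 [ 0.029  0.122]
 [-0.001  0.122]
 [ 0.047  0.121]
 [ 0.001  0.123]
 [ 0.045  0.123]] 37.2833
```

The bar is now gripped and turns freely, so B is sound. I run it to snug.

```bash
sed -i 's/z=.032/z=.042/; s/step(w,.032,/step(w,.042,/' h.py
cat >> h.py <<'E'
def run(k,psi0,done,tz,seg=9,lim=.3,z=.042):
    """turn on from psi0-done (wing angle+pi at start = psi0) until torque or ik ends; returns (turned,state)"""
    w=W[k][0]; d=done; T=[]
    while True:
        n=d+(.12 if d<3.9 else .05)
        if n>4.5 or n-done>seg: st="seg"; break
        if not step(w,z,psi0-n): st="ik"; break
        d=n; arm.dwell(.1); t=arm.get_torque()[2]-tz
        if t>.15: arm.dwell(.15); t=arm.get_torque()[2]-tz
        T.append(t)
        if t>lim: st="torque"; break
    print(st,round(d,3),np.round(T,2),"w",arm.get_grip_width(),"F",arm.get_wrist_force(),arm.get_time_s()); return d,st
E
python3 - <<'E'
from h import *
np.set_printoptions(precision=2,suppress=True)
print(run("B",2.9956,.78,-.04))
E
```

```text
torque 4.25 [ 0.09  0.02 -0.05 -0.02 -0.01 -0.03 -0.   -0.04 -0.01 -0.04  0.04 -0.01
 -0.    0.   -0.03  0.01  0.   -0.05 -0.01 -0.01 -0.02 -0.01 -0.02 -0.05
  0.01 -0.06 -0.04 -0.05  0.02 -0.03 -0.    0.08  0.32] w 0.12145152771886598 F [ 4.86 -1.9  -1.97] 49.0333
(4.250000000000002, 'torque')
```

B is snug at 4.2. Module C is next.

```bash
python3 - <<'E'
from h import *
np.set_printoptions(precision=2,suppress=True)
release()
arm.goto([.5,-.2,.25],down(np.pi))
psi,d,tz=test("C")
if d>.45 and arm.get_grip_width()<.17: print(run("C",psi,d,tz)); release()
E
```

```text
gripped 0.1275944988762825 t0 0.02661981825753196 -0.025297972680255063 F [-0.81 -1.82  5.62] time 56.6083
[-0.09 -0.01  0.01  0.   -0.03 -0.03 -0.04 -0.06 -0.05  0.01 -0.04 -0.03] 60.8083
torque 4.26 [-0.04 -0.03  0.01  0.    0.02 -0.03 -0.01 -0.01 -0.   -0.02 -0.03  0.02
 -0.06  0.02  0.01  0.    0.02 -0.02 -0.03 -0.04 -0.02 -0.06 -0.01 -0.09
 -0.03 -0.07 -0.09 -0.01 -0.01 -0.   -0.06 -0.03 -0.05  0.15  0.36] w 0.12244773387021735 F [ 4.78 -0.37  3.71] 73.3583
(4.260000000000002, 'torque')
```

```bash
python3 - <<'E'
from h import *
np.set_printoptions(precision=2,suppress=True)
arm.goto([.5,.2,.25],down(np.pi+.3))
psi,d,tz=test("A")
if d>.45 and arm.get_grip_width()<.17: print(psi,run("A",psi,d,tz,seg=2.0),tz)
E
```

```text
gripped 0.12181680124541593 t0 0.021324491438732746 0.01874054730388514 F [-0.02 -5.31  4.77] time 80.275
BINDS at 0.28
[-0.05 -0.07  0.01  0.15  0.25  0.23  0.29] 82.725
```

A binds at about 0.2 rad with torque climbing, so it is crossed. I turn it back, let go and leave it, then look again at the tool.

```bash
python3 - <<'E'
from h import *
w,a=W["A"]; psi=a-.04+np.pi
for d in(.18,.08,0): step(w,.042,psi-d)
arm.dwell(.2); print(arm.get_torque()[2]); release(); arm.goto([.45,-.1,.33],down(np.pi))
t=snap("top"); c=snap("scene"); np.save("top2.npy",t,allow_pickle=True); np.save("scene2.npy",c,allow_pickle=True)
X=np.array([.529,.412]); print(proj(t,[*X,.155]),proj(c,[*X,.155]),arm.get_time_s())
im=[]
for s,(x,y) in((t,(150,140)),(c,(405,145))):
    b=np.clip(s["image"][y:y+85,x:x+65,::-1]*1.7,0,255).astype(np.uint8)
    b=cv2.resize(b,None,fx=6,fy=6,interpolation=cv2.INTER_CUBIC)
    for i in range(0,85,10): cv2.line(b,(0,i*6),(8,i*6),(0,0,255),1); cv2.line(b,(i*6,0),(i*6,8),(0,0,255),1)
    im.append(b)
cv2.imwrite("pics/tool.png",np.hstack(im))
E
```

```text
0.07532305103896092
[175.38806442 186.09186292] [453.54146204 170.77995945] 86.4833
```

View pics/tool.png

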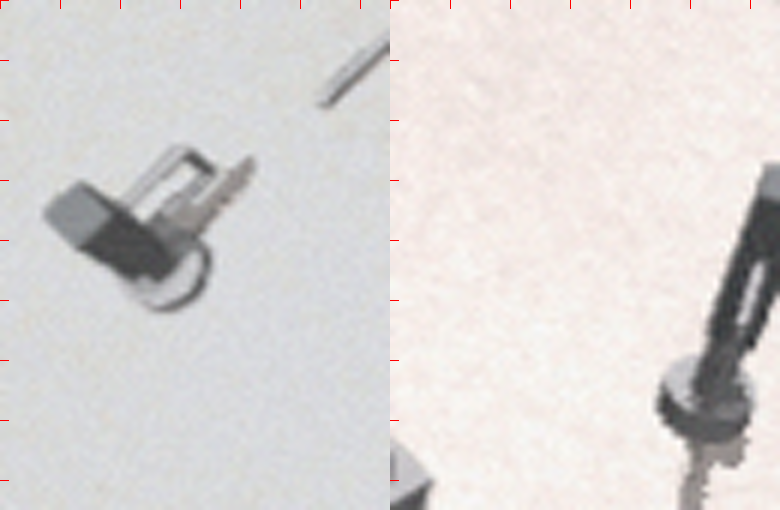

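The tool has been knocked: its top face is now at native top (162.9,175.3). I refit its pose.

```bash
python3 - <<'E'
from h import *
from scipy.optimize import least_squares
t=np.load("top2.npy",allow_pickle=True).item(); c=np.load("scene2.npy",allow_pickle=True).item()
px=lambda u,v:np.array([150+(u+.5)/6-.5,140+(v+.5)/6-.5])
obs=[px(43,215),px(80,182),px(115,210),px(80,248)]
Q=np.array([unproj(t,*o,.155)[:2] for o in obs]); print(Q, Q.mean(0),[np.linalg.norm(Q[i]-Q[i-1]) for i in range(4)])
for i in range(4): d=Q[i]-Q[i-1]; print(np.arctan2(d[1],d[0]))
print("foot",unproj(t,*px(168,270),.018))
m=Q.mean(0)
lf=unproj(t,*px(187,150),.112)[:2]; d=lf-m; print("loop tip",lf,np.linalg.norm(d),np.arctan2(d[1],d[0]))
cx=lambda X:(proj(c,X)-[405,145]+.5)*6-.5+[390,0]
print("scene check foot, top",cx([*m,.018]),cx([*m,.155]))
E
```

```text
[[0.55654544 0.46373966]
 [0.5722326  0.44829818]
 [0.55994201 0.43183026]
 [0.54203544 0.44624881]] [0.55768887 0.44752923] [np.float64(0.02272597964248671), np.float64(0.022011956952764054), np.float64(0.020548744247698147), np.float64(0.022989991283179526)]
0.8782792448248647
-0.7775061261877141
-2.2119479571716045
2.4636830381689174
foot [0.55408158 0.4430625  0.018     ]
loop tip [0.59683122 0.41278594] 0.052337554676762314 -0.7259295618445105
scene check foot, top [709.51442761 385.36324889] [787.54168739 183.75706583]
```

Tool pose: (0.557,0.446), yaw ≈ −0.71. I grip it with psi = 2.43 and lift.

```bash
python3 - <<'E'
from h import *
np.set_printoptions(precision=3,suppress=True)
m=[.557,.446]; psi=-.71+np.pi
arm.grip(.8); arm.goto([.5,.2,.3],down(psi)); arm.goto([*m,.21],down(psi))
print("hit",arm.move_straight([*m,.102],v=.1,until_force=6),arm.get_tool_pos())
F=arm.get_wrist_force(); arm.grip(0); arm.dwell(.3)
print(arm.get_grip_width(),arm.get_grip_force(),arm.get_wrist_force()-F)
arm.move_straight([*m,.25],v=.12); arm.dwell(.3)
print(arm.get_wrist_force()-F,arm.get_torque(),arm.get_grip_width(),arm.get_time_s())
arm.goto([.58,.06,.28],down(psi)); c=snap("scene"); p=arm.get_tool_pos(); np.save("scene3.npy",c,allow_pickle=True)
R=Ro.from_rotvec(arm.get_ee_rot()).as_matrix(); print(p,R[:,2])
x0,y0=280,80
b=np.clip(c["image"][y0:y0+150,x0:x0+130,::-1]*1.8,0,255).astype(np.uint8); b=cv2.resize(b,None,fx=4,fy=4,interpolation=cv2.INTER_CUBIC)
for dz,dx in((.035,0),(-.1,0),(-.1+.089,-.031),(.055,0)): # grip pt, foot underside, loop centre, top
    X=p+np.array([R[0,0]*dx,R[1,0]*dx,dz]); u=(proj(c,X)-[x0,y0]+.5)*4; cv2.circle(b,tuple(int(i) for i in u),3,(0,0,255),-1)
cv2.imwrite("pics/held.png",b)
E
```

```text
hit False [0.557 0.446 0.103]
0.2755411513941138 59.542808532714844 [1.912 1.131 2.902]
[ 0.064 -0.968 -3.007] [-0.004  0.036 -0.047] 0.27078228340398613 92.975
[0.58  0.062 0.28 ] [-0.     0.001 -1.   ]
```

View pics/held.png

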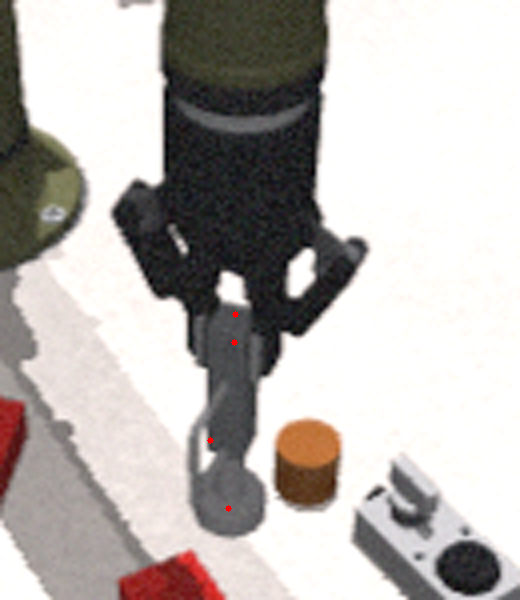

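The tool is held upright and weighs 3 N, as expected. Next I press covers B and C.

```bash
cat > press.py <<'E'
from h import *
import sys
np.set_printoptions(precision=4,suppress=True)
cap=dict(B=[.6118,-.0909],C=[.567,-.222])[sys.argv[1]]; psi=2.2
arm.goto([*cap,.26],down(psi)); arm.move_straight([*cap,.165],v=.12); arm.dwell(.2); F0=arm.get_wrist_force()
h=arm.move_straight([*cap,.140],v=.02,until_force=5); print("contact",h,arm.get_tool_pos())
h=arm.move_straight([*cap,.130],v=.015,until_force=25); p=arm.get_tool_pos()
print("home",h,p,arm.get_wrist_force()-F0,arm.get_torque(),Ro.from_rotvec(arm.get_ee_rot()).as_matrix()[:,2])
arm.dwell(.2); print(arm.get_tool_pos(),arm.get_wrist_force()-F0)
arm.move_straight([*cap,.26],v=.12); print(arm.get_grip_width(),arm.get_time_s())
E
python3 press.py B
```

```text
contact True [ 0.6117 -0.0908  0.1465]
home True [ 0.613  -0.0905  0.139 ] [-0.7829  0.7319  9.5931] [-0.0456  0.5006 -0.025 ] [ 0.0005 -0.     -1.    ]
[ 0.613  -0.0905  0.139 ] [-1.9561  0.6151 10.4775]
0.27187198463291906 99.2833
```

The travel of 7.5 mm or more matches home, but I confirm the hard stop with a second, firmer press.

```bash
cat > press2.py <<'E'
from h import *
import sys
np.set_printoptions(precision=4,suppress=True)
cap=dict(B=[.6118,-.0909],C=[.567,-.222])[sys.argv[1]]
arm.move_straight([*cap,.150],v=.15); arm.dwell(.2); F0=arm.get_wrist_force()
for z in (.141,.139,.1375,.136,.1345,.133):
    arm.move_straight([*cap,z],v=.02); arm.dwell(.15); f=arm.get_wrist_force()-F0; print(z,arm.get_tool_pos()[2],f)
    if f[2]>28: break
arm.move_straight([*cap,.26],v=.12); print(arm.get_grip_width(),arm.get_time_s())
E
python3 press2.py B; python3 press.py C; python3 press2.py C
```

```text
0.141 0.14115714289497516 [1.2879 0.6081 0.2009]
0.139 0.139128531477552 [1.4261 0.557  0.71  ]
0.1375 0.13901643569428151 [-1.3883  0.7491  9.3708]
0.136 0.13898750809441052 [-3.2243  0.8644 15.5522]
0.1345 0.1389629349083291 [-4.238   0.3007 21.6758]
0.133 0.13883443673157533 [-5.2978  1.2312 26.8838]
0.27017875993973817 104.325
contact True [ 0.5668 -0.2219  0.1462]
home True [ 0.5673 -0.2223  0.1391] [-2.5414  0.1994  8.4847] [ 0.1464  0.5399 -0.025 ] [-0.0017 -0.0002 -1.    ]
[ 0.5673 -0.2224  0.1391] [-1.4955 -0.0808  8.4396]
0.269053224718937 109.05
0.141 0.14111757581262874 [-0.4668 -0.2463  0.6337]
0.139 0.13914613713920343 [0.4076 0.1693 1.1477]
0.1375 0.13906701871634852 [-1.9133  1.0423  9.6652]
0.136 0.13896909267374535 [-3.8462  2.4626 15.9365]
0.1345 0.1389004354606003 [-6.4809  2.5241 21.4107]
0.133 0.1388414358865986 [-7.4749  2.2247 27.1031]
0.2731615701070594 114.0917
```

Both covers are against the hard stop. Now I set up for hanging: loop in front of the hook tip, with a look before threading.

```bash
cat > hang.py <<'E'
from h import *
S=np.array([.485,-.397]); th=.177; d=np.array([np.cos(th),np.sin(th)]); tx=np.array([np.sin(th),-np.cos(th)]); psi=th+np.pi/2
def body(s): return S+s*d-.031*tx   # gripper xy for loop at s along arm (+ towards upright)
E
python3 - <<'E'
from hang import *
np.set_printoptions(precision=3,suppress=True)
arm.goto([.43,-.2,.32],down(psi)); b=body(-.088); arm.move_straight([*b,.32]); arm.move_straight([*b,.21],v=.12); arm.dwell(.3)
p=arm.get_tool_pos(); print(p,psi_now(),psi,arm.get_joints(),arm.get_time_s())
# feasibility of onward poses
for s,z in((0,.21),(.005,.18)): print(arm.ik([*body(s),z],down(psi)))
c=snap("scene"); t=snap("top"); np.save("s4.npy",c,allow_pickle=True); np.save("t4.npy",t,allow_pickle=True)
im=[]
for s,(x0,y0,w,h,k) in((c,(90,150,110,140,4)),(t,(420,150,85,140,4))):
    a=np.clip(s["image"][y0:y0+h,x0:x0+w,::-1]*1.8,0,255).astype(np.uint8); a=cv2.resize(a,None,fx=k,fy=k,interpolation=cv2.INTER_CUBIC)
    L=np.array([*(p[:2]+.031*tx),p[2]-.102+.089])
    for X,col in(([*(S+.045*d),.194],(0,0,255)),([*S,.194],(0,0,255)),([*(S-.041*d),.208],(0,0,255)),(L,(0,255,0)),(L+[0,0,.023],(0,255,0)),(L-[0,0,.023],(0,255,0)),([*p[:2],p[2]-.102],(255,0,0))):
        u=(proj(s,X)-[x0,y0]+.5)*k; cv2.circle(a,tuple(int(i) for i in u),2,col,-1)
    im.append(a)
cv2.imwrite("pics/hang1.png",np.hstack(im))
E
```

```text
[ 0.393 -0.382  0.21 ] 1.747792864038769 1.7477963267948966 [ 0.641  0.106  0.088  1.718 -0.01   1.318  0.908] 117.5
[ 0.573  0.223  0.042  1.583 -0.009  1.336  0.793]
[ 0.57   0.247  0.039  1.614 -0.01   1.28   0.787]
```

View pics/hang1.png

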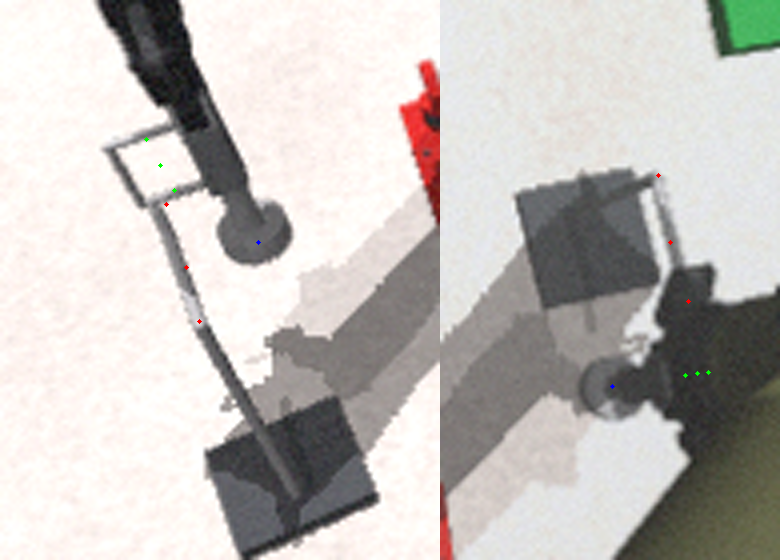

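The overlay shows the loop facing the hook tip with good margins; the real arm lies about 2–3 mm further to −y. I shift for that, thread and lower.

```bash
echo 'S=S+.0025*tx' >> hang.py; python3 - <<'E'
from hang import *
np.set_printoptions(precision=3,suppress=True)
b=body(-.088); arm.move_straight([*b,.21],v=.05); F0=arm.get_wrist_force()
b=body(.0); print("hit",arm.move_straight([*b,.21],v=.06,until_force=4),arm.get_tool_pos(),b,arm.get_wrist_force()-F0)
arm.dwell(.2)
print("seat",arm.move_straight([*b,.178],v=.02,until_force=2.5),arm.get_tool_pos(),arm.get_wrist_force()-F0,arm.get_time_s())
E
```

```text
hit False [ 0.48  -0.369  0.21 ] [ 0.48  -0.369] [-0.671 -0.899  0.085]
seat True [ 0.48  -0.369  0.184] [ 0.597 -0.018  7.874] 120.8583
```

The loop rests on the arm at the predicted height. I release in small steps so the tool tilts gently between the pads.

```bash
python3 - <<'E'
from hang import *
np.set_printoptions(precision=2,suppress=True)
for o in(.27,.285,.30,.32,.36): 
    arm.grip(o); arm.dwell(.4); print(o,arm.get_grip_width(),arm.get_grip_force(),arm.get_wrist_force())
arm.dwell(.6); arm.grip(.75); arm.dwell(.8)
p=arm.get_tool_pos(); print("up",arm.move_straight([p[0],p[1],.34],v=.06,until_force=3),arm.get_tool_pos())
print(arm.get_time_s())
c=snap("scene"); x0,y0,w,h,k=90,150,110,140,4
a=np.clip(c["image"][y0:y0+h,x0:x0+w,::-1]*1.8,0,255).astype(np.uint8); cv2.imwrite("pics/hang2.png",cv2.resize(a,None,fx=k,fy=k,interpolation=cv2.INTER_CUBIC))
E
```

```text
0.27 0.27488687549940327 60.39502501487732 [-0.54  0.24  6.21]
0.285 0.2841491635591989 0.31522849341854453 [0.65 0.49 0.6 ]
0.3 0.3008566468763255 0.0 [ 0.08 -1.5   0.41]
0.32 0.32108022783152373 0.0 [-0.39 -0.16  0.43]
0.36 0.35902744074503323 0.0 [ 0.81  0.39 -0.83]
up False [ 0.48 -0.37  0.34]
128.55
```

View pics/hang2.png

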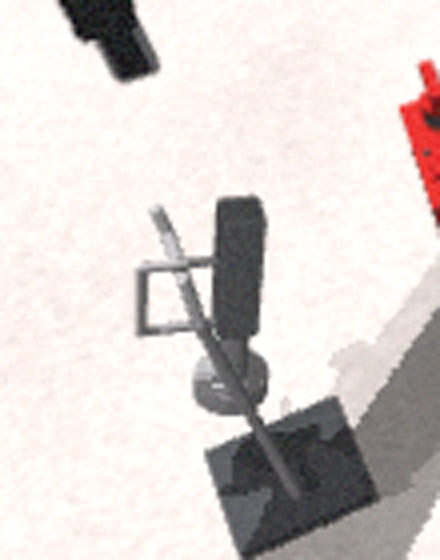

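The tool hangs by its loop. I clear the arm and take one last overall check.

```bash
python3 - <<'E'
from h import *
arm.goto([.45,.05,.42],down(np.pi)); arm.dwell(1.5); c=snap("scene"); print(arm.get_time_s())
a=np.clip(c["image"][130:330,90:490,::-1]*1.6,0,255).astype(np.uint8)
cv2.imwrite("pics/final.png",cv2.resize(a,None,fx=2,fy=2,interpolation=cv2.INTER_CUBIC))
E
```

```text
131.725
```

View pics/final.png

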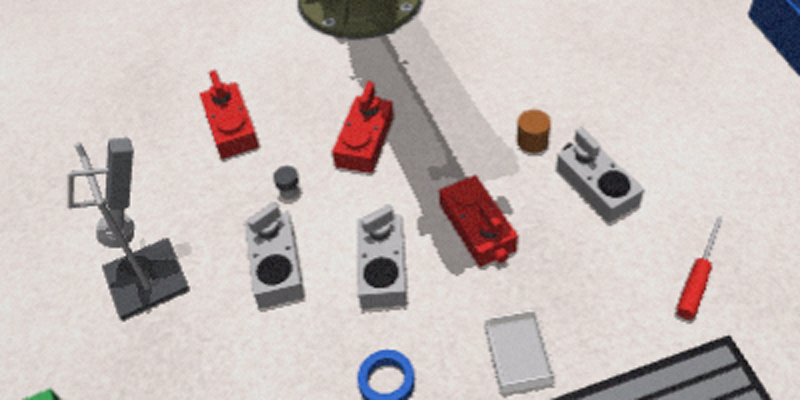

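The final view shows the tool hanging at (110,190). The nuts at (263,222) and (378,225) are turned and their covers are pressed, module A at (600,175) is as it began, and the bystanders are in place.

```bash
python3 -c "
from station import arm
print(arm.finish_job())"
```

```text
the job is handed in; nothing more can be done
None
```

The job is handed in: two of the three modules on the bench are closed (nuts snug, covers pressed home with the tool), the third bound early, so I turned its nut back and left its cover proud, and the seating tool hangs by its loop on the hook.

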